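Put the large moss cushion away in the box with the swivel cover

TASK

Put the larger of the two loose moss cushions away in the plywood keeping box: swivel its flat cover sideways about its one screw until the whole round port is uncovered, put the cushion in through the port, and swivel the cover back so that the port is fully covered again. The cover's path is obstructed on both sides: leave the big glue bottle beside the box where it is, but first lift the small dropper bottle on the other side out of the way and stand it upright on the bench. Do not let the cover bump either bottle, and leave the smaller cushion and the other things on the bench as they are.

Things in the scene. Friction and masses are not known exactly. Their poses are not given: they have to be found in the camera images.
- keeping_box: fixed hollow plywood box, 210 mm along its own x, 170 mm along its own y, 50 mm high; walls and top board 8 mm, inner floor 6 mm above the bench. Origin at the centre of its underside, z up, x pointing from the port to the pivot screw (away from the robot). May stand turned by up to 0.3 rad either way
- port (a point): centre of the round port (hole 100 mm across) at the box's top surface, 20 mm from the box's middle along its -x. Axes as the box's
- pivot (a point): the pivot screw's axis at the box's top surface, 78 mm from the port centre along the box's +x; axes as the box's. The screw head rises 11 mm above this point
- cover (a joint): angle of the flat wooden cover about the pivot screw: 0 = port covered (knob to the box's -x), positive = anticlockwise from above, which takes the knob to the box's -y side; range -1.85 to 1.85 rad. Starts within 0.25 of 0, stays where left (friction about 0.06 N m). Beyond 1.53 either way the whole port is clear
- cover_knob (a point): middle of the upright round wooden knob on the cover, 18 mm across, 30 mm high (6 to 36 mm above the box's top; this point 21 mm), 116 mm from the pivot. The cover is a 5 mm plate 1 to 6 mm above the box's top: a disc of radius 58 mm centred 78 mm from the pivot, with a 34 mm wide arm to it; it sweeps out to 136 mm from the pivot, overhanging the box's side when open
- glue_bottle: big yellow and dark-green glue bottle, 68 mm across and 231 mm tall, loose, standing close beside the box on one side; origin at the centre of its underside. It blocks the cover on that side and must stay put
- dropper_mid (a point): point on the centre line of the small clear bottle with a thin green nozzle, 40 mm above its underside: 37 mm across, 120 mm tall with the nozzle; grip it round the straight body, the lower 50 mm (above that it tapers). Loose, about 90 g, standing close beside the box (about 20 mm off) on the other side from the glue bottle, where it blocks the cover
- moss_large_mid (a point): centre of the larger moss cushion, the one to put away: a low green dome about 56 mm across and 32 mm high (its firm core 48 mm across and 26 mm high), 16 mm above its underside; loose, on the bench in front and to one side of the box
- moss_small_mid (a point): bystander: centre of the smaller moss cushion, a low green dome about 39 mm across and 24 mm high, 12 mm above its underside; on the bench in front and to the other side of the box
- clock_motor: bystander: square black clock movement 56x56 mm, 33 mm high with its shaft; origin at the centre of its underside
- masking_tape: bystander: beige tape roll lying flat, 104 mm across, 24 mm high; origin at the centre of its underside
- tub: bystander: purple screw tub 67 mm across, 50 mm high; origin at the centre of its underside
- side_cutters: bystander: dark-gripped side cutters lying flat, 40x149x11 mm, long along their own y; origin at the centre of the underside
- birch_disc: bystander: flat wooden disc 68 mm across, 10 mm thick; origin at the centre of its underside
Things that resemble listed ones, but are neither listed nor needed, are in the scene too. Leave any red look-alike of the part that bears moss_large_mid alone. Leave any blue look-alike of the part that bears dropper_mid alone.

How it is judged:
By the outcome, as a careful person would: the job done as asked, in the order asked, and still so for the second after the job is handed in, with the robot touching nothing.
It also fails if it takes over 72 s, if anything falls off the work surface, if the arm or the gripper's body presses on something with over 40 N, if the wrist force passes 120 N, or if a joint passes its speed limit or range.

ROBOT

A 6-joint arm with a two-finger parallel gripper is mounted at the origin on a cart in front of the work surface, level with it; the furniture and walls round the work are solid. World frame = base frame: x ahead of the robot, y to its left, z up, the work surface at z = 0. Lengths are in m, angles in rad, forces in N, time in s.
With the tool pointing down it reaches from about 0.35 to 0.8 m from the base axis. Payload 7.3 kg.
Tool frame: the origin (TCP) lies between the finger pads; the fingertips stand 25 mm ahead of it and the grasp point (between the pads) lies 6 mm ahead of it (r.tip_extent is the distance from the TCP to the fingertips, in m); z points along the fingers, y is the direction in which the jaws open and shut (so a half turn about z gives the same grasp; the last joint's range is limited). The gripper opens to 85 mm and grips with 20 to 120 N. Pads are 22 mm wide; open, the fingers measure 114 mm over their backs; the gripper's body (76 mm by 85 mm) begins 54 mm behind the grasp point. The pads swing forward as they close: fully open they stand 13 mm farther back than shut.
Start: joints at [0.966, 0.342, 1.524, -0, 1.275, -0.146], TCP at [0.232, 0.471, 0.256] pointing down, gripper open.
Joint ranges: [-2.53, 2.53], [-0.77, 2.02], [0.04, 2.7], [-1, 4.14], [0.28, 2.66], [-3.11, 3.11]. Speed limits (rad/s): [2.57, 2.57, 3.14, 3.14, 3.14, 3.14].

INTERFACE

Orientations are given as a unit quaternion [x, y, z, w].
In Python, from workcell import r, command_gripper, optics gives the robot as it stands. The module is installed in compiled form; this text tells all that it offers. Calls block until the motion is done:
- r.reach(position, orientation): joint-space move of the TCP to a pose.
- r.move_straight(position, orientation=None, speed=0.15, max_force=None): straight line of the TCP; orientation=None keeps the orientation; speed is the mean speed in m/s. With max_force (N) it stops when the force on the tool has changed by that much, and returns True; else False.
- r.movej(angles): joint-space move.
- command_gripper(opening, force=None): finger opening in m; force is the grip in N (None keeps the last); returns when the fingers have stopped.
- r.hold(seconds).
- r.solve_ik(position, orientation): joint angles nearest the present ones, or None.
- r.read_state(): the state.
- optics.get_image(name): name is "scene" or "top"; returns (picture, depth): 400x640x3 uint8, red, green, blue; 400x640 float32, m along the optical axis (not along the pixel's ray), 0 where there is no reading.
- optics.camera_model(name): a dict with "K" (3x3 intrinsics, pixels), "k1" (the pictures are not rectified: a ray, as slopes to the right and down, at radius r is drawn at 1 + k1 r^2 times it, then the intrinsics apply), "R" (3x3) and "t" (3): a world point X has camera coordinates R X + t. Camera axes: x right, y down, z forward; pixel columns grow to the right and rows downward; lengths in m; the calibration is good to about 2 mm. A picture is of the moment at which its call begins. camera_model takes no time and is no camera call.
A pose or a line that the arm cannot do raises r.PlanningError and nothing moves.
- r.finish_job(): hands the job in, once; it reports no verdict.
The state is a dict: "time_s": time; "joint_positions": joint angles; "dq": joint speeds; "tau": joint torques, N m; "eef_pos": TCP position; "eef_rot": TCP orientation; "contact_force": force on the tool from outside, world axes, zero at the start; "torque": the same for the moment, N m; "grip_width": finger opening in m.
Only numpy, scipy, OpenCV 4.12 (cv2) and the standard library are available. Lean on these libraries where they do the work, as an engineer would, in place of code of your own. Each camera call takes 0.05 s, during which the arm holds its last target.

## Working session

There is one attempt and no reset: what is moved stays moved. The work goes in short steps, each a Python script; the robot and the scene stay as the last script left them, time stands still between calls to the robot, and variables do not carry over. Pictures are saved under pics/ and viewed, and the job is handed in when it is done.

```bash
mkdir -p pics; ls; cat > h.py <<'E'
import numpy as np, cv2
from workcell import r, command_gripper, optics
def grab(n):
    im,d=optics.get_image(n); np.savez(f'last_{n}.npz',im=im,d=d); return im,d
def save(im,name): cv2.imwrite('pics/'+name,np.ascontiguousarray(im[:,:,::-1]))
def crop(im,u0,v0,u1,v1,s,name): save(cv2.resize(np.ascontiguousarray(im[v0:v1,u0:u1]),None,fx=s,fy=s,interpolation=cv2.INTER_CUBIC),name)
def ray(n,u,v):
    m=optics.camera_model(n);K=np.array(m['K']);k1=m['k1']
    p=np.array([(u-K[0,2])/K[0,0],(v-K[1,2])/K[1,1]]);q=p.copy()
    for _ in range(30): q=p/(1+k1*(q@q))
    R=np.array(m['R']);t=np.array(m['t'])
    return -R.T@t, R.T@np.array([q[0],q[1],1.])
def onz(n,u,v,z):
    c,d=ray(n,u,v); return c+d*(z-c[2])/d[2]
def xyz(n,u,v,d): 
    c,k=ray(n,u,v); return c+k*d
def proj(n,X):
    m=optics.camera_model(n);K=np.array(m['K']);c=np.array(m['R'])@np.array(X)+np.array(m['t'])
    q=c[:2]/c[2];q=q*(1+m['k1']*(q@q));return K[0,0]*q[0]+K[0,2],K[1,1]*q[1]+K[1,2]
def cloud(n,d):
    m=optics.camera_model(n);K=np.array(m['K']);k1=m['k1']
    u,v=np.meshgrid(np.arange(640),np.arange(400))
    p=np.stack([(u-K[0,2])/K[0,0],(v-K[1,2])/K[1,1]],-1);q=p.copy()
    for _ in range(30): q=p/(1+k1*(q**2).sum(-1,keepdims=True))
    X=np.concatenate([q,np.ones(q.shape[:2]+(1,))],-1)*d[...,None]
    R=np.array(m['R']);t=np.array(m['t']);W=(X-t)@R; W[d<=0]=np.nan; return W
def down(yaw):  # tool z down, tool y axis at world angle yaw
    from scipy.spatial.transform import Rotation as Ro
    y=np.array([np.cos(yaw),np.sin(yaw),0]);z=np.array([0,0,-1.]);x=np.cross(y,z)
    return Ro.from_matrix(np.stack([x,y,z],1)).as_quat()
E
python3 - <<'E'
from h import *
for n in('scene','top'):
    im,d=grab(n);save(im,n+'0.png');m=optics.camera_model(n);print(n,m)
s=r.read_state();print({k:np.round(v,3) for k,v in s.items()})
E
```

```text
pics
scene {'K': array([[441.53419014,   0.        , 317.13828253],
       [  0.        , 441.53419014, 195.79022297],
       [  0.        ,   0.        ,   1.        ]]), 'k1': -0.06413173651381283, 'R': array([[-0.89646545, -0.44302514, -0.00885563],
       [-0.23669818,  0.49566451, -0.83563788],
       [ 0.37459801, -0.74702438, -0.54920935]]), 't': array([0.45057264, 0.23547909, 1.21831472])}
top {'K': array([[454.1760165 ,   0.        , 322.19886731],
       [  0.        , 454.1760165 , 196.12610283],
       [  0.        ,   0.        ,   1.        ]]), 'k1': -0.09837745695992807, 'R': array([[-0.0501976 , -0.9987205 ,  0.00612908],
       [-0.97629551,  0.04777495, -0.21110336],
       [ 0.21054044, -0.01658068, -0.97744453]]), 't': array([-0.04835357,  0.55671175,  1.28723734])}
{'time_s': np.float64(0.1), 'joint_positions': array([ 0.966,  0.343,  1.525, -0.   ,  1.275, -0.146]), 'dq': array([ 0.001, -0.001, -0.001,  0.001, -0.   , -0.002]), 'tau': array([ 2.0000e-03, -4.3445e+01, -2.4649e+01, -0.0000e+00,  5.0000e-03,
       -0.0000e+00]), 'eef_pos': array([0.232, 0.47 , 0.256]), 'eef_rot': array([ 0.227,  0.974, -0.001, -0.   ]), 'contact_force': array([ 0.215, -0.063, -0.85 ]), 'torque': array([-0.001, -0.018, -0.001]), 'grip_width': np.float64(0.086)}
```

View pics/scene0.png

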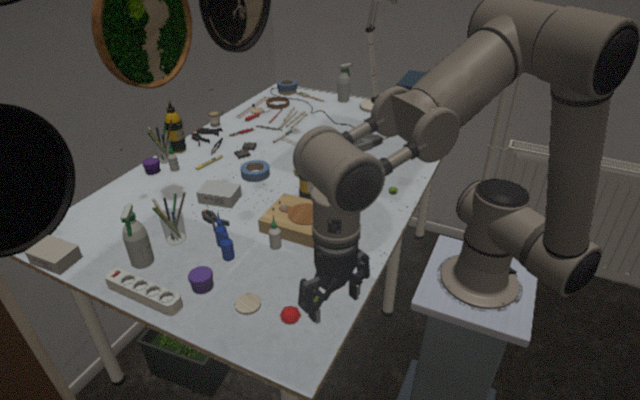

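View pics/top0.png

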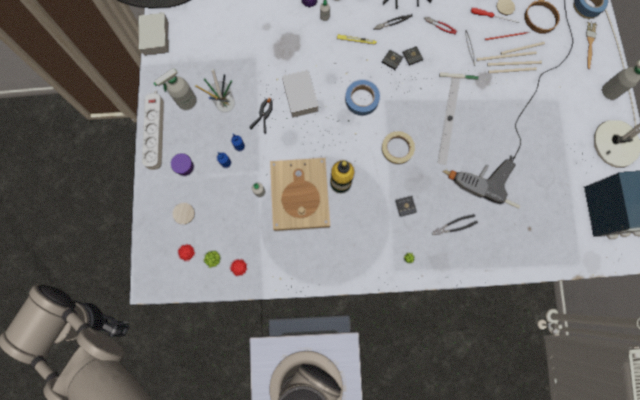

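```bash
python3 - <<'E'
from h import *
f=np.load('last_top.npz');im=f['im'];d=f['d']
crop(im,160,130,380,290,3.6,'c1.png')
W=cloud('top',d)
for u,v in [(212,259),(258,188),(301,209),(300,177),(342,165),(275,165),(323,162),(273,228),(328,227),(250,250),(300,250)]: print(u,v,W[v,u].round(3))
E
```

```text
212 259 [0.386 0.26  0.026]
258 188 [0.581 0.111 0.086]
301 209 [ 0.513 -0.012  0.085]
300 177 [ 0.616 -0.012  0.057]
342 165 [ 0.601 -0.13   0.217]
275 165 [0.66  0.062 0.049]
323 162 [ 0.662 -0.084  0.047]
273 228 [0.467 0.073 0.05 ]
328 227 [ 0.467 -0.089  0.018]
250 250 [0.41  0.15  0.001]
300 250 [ 0.403 -0.001 -0.001]
```

View pics/c1.png

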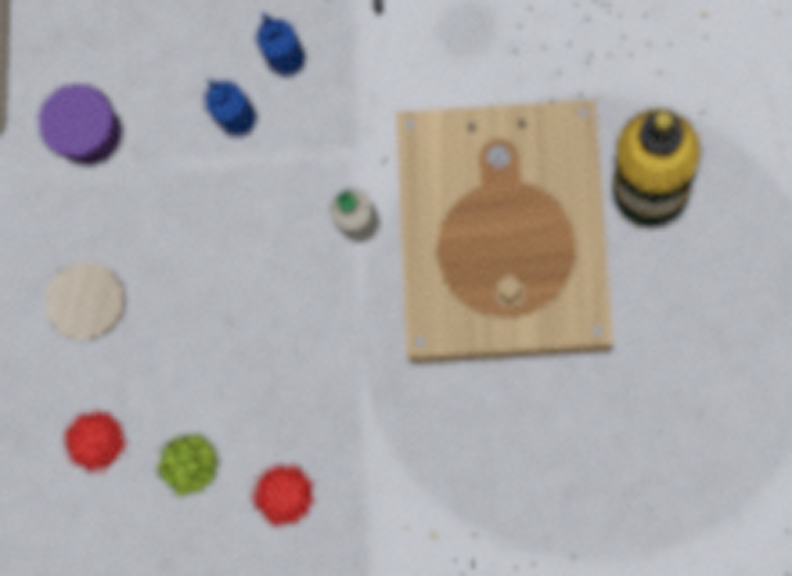

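```bash
python3 - <<'E'
from h import *
f=np.load('last_top.npz');im=f['im'];d=f['d']
W=cloud('top',d)
q=lambda cu,cv:(160+(cu+.5)/3.6-.5,130+(cv+.5)/3.6-.5)
for nm,c,z in [('TL',(399,113),.05),('TR',(594,102),.05),('BR',(611,344),.05),('BL',(410,353),.05),('screw',(498,155),.061),('knobtop',(510,287),.086),('knobbase',(508,298),.056),('disc c',(507,249),.056),('droptip',(346,201),.12),('mossL',(188,463),.02),('glue cap',(663,119),.231),('disc L',(438,249),.056),('disc R',(576,247),.056)]:
    u,v=q(*c);print(nm,np.round((u,v),1),onz('top',u,v,z).round(4))
def pts(m): return W[m]
z=W[...,2]
g=np.zeros(z.shape,bool)
m=(z>.044)&(z<.062);m[:, :265]=0;m[:,333:]=0;m[:150]=0;m[235:]=0
P=W[m][:,:2]; print(len(P),cv2.minAreaRect(P.astype(np.float32)))
print('top z',np.median(z[165:225,277:283]),np.median(z[185:200,295:305]))
for nm,(u0,v0,u1,v1),z0 in [('drop',(245,178,268,202),.012),('mossL',(198,246,226,274),.008),('mossS',(400,248,418,266),.006),('glue',(325,155,358,197),.03),('redR',(228,256,250,278),.008),('redL',(174,240,198,264),.008)]:
    s=W[v0:v1,u0:u1].reshape(-1,3);s=s[s[:,2]>z0]
    print(nm,len(s),'min',s.min(0).round(3),'max',s.max(0).round(3),'med',np.median(s,0).round(3))
print('cam',onz('top',320,200,0))
m_=optics.camera_model('top');print(-np.array(m_['R']).T@m_['t'])
print(W[185:202:2,254:264:2][:,:,:].round(3)[...,2])
E
```

```text
TL [270.5 161. ] [0.6725 0.0756 0.05  ]
TR [324.6 158. ] [ 0.674  -0.0894  0.05  ]
BR [329.4 225.2] [ 0.4671 -0.0927  0.05  ]
BL [273.5 227.7] [0.4677 0.0719 0.05  ]
screw [298.  172.7] [ 0.6286 -0.007   0.061 ]
knobtop [301.3 209.4] [ 0.5118 -0.0132  0.086 ]
knobbase [300.8 212.4] [ 0.5084 -0.0103  0.056 ]
disc c [300.5 198.8] [ 0.5494 -0.0111  0.056 ]
droptip [255.8 185.5] [0.5809 0.1126 0.12  ]
mossL [211.9 258.2] [0.3888 0.2619 0.02  ]
glue cap [343.8 162.7] [ 0.6036 -0.1341  0.231 ]
disc L [281.3 198.8] [0.5522 0.0458 0.056 ]
disc R [319.6 198.2] [ 0.5483 -0.068   0.056 ]
3699 ((0.5701651573181152, -0.015186168253421783), (0.2117830365896225, 0.18410517275333405), 0.9846839904785156)
top z nan 0.054428195591414694
drop 155 min [0.57  0.098 0.013] max [0.602 0.133 0.116] med [0.582 0.113 0.063]
mossL 219 min [0.36  0.24  0.008] max [0.415 0.288 0.032] med [0.389 0.262 0.021]
mossS 101 min [ 0.349 -0.351  0.006] max [ 0.38  -0.31   0.025] med [ 0.363 -0.326  0.015]
glue 728 min [ 0.555 -0.167  0.03 ] max [ 0.674 -0.085  0.232] med [ 0.588 -0.128  0.154]
redR 225 min [0.333 0.161 0.008] max [0.384 0.209 0.034] med [0.36  0.183 0.021]
redL 236 min [0.384 0.315 0.008] max [0.437 0.37  0.031] med [0.411 0.341 0.021]
cam [ 0.55455258 -0.06947668  0.        ]
[ 0.27007244 -0.05354531  1.37602318]
[[ 0.098  0.096  0.088  0.069  0.055]
 [ 0.093  0.09   0.085  0.067  0.065]
 [ 0.068  0.078  0.069  0.066  0.061]
 [ 0.066  0.066  0.069  0.065  0.062]
 [ 0.058  0.061  0.063  0.055  0.04 ]
 [-0.003  0.037  0.045  0.04   0.026]
 [-0.005 -0.001  0.007  0.007  0.001]
 [ 0.003  0.001 -0.003 -0.004 -0.002]
 [-0.001 -0.001 -0.004 -0.    -0.002]]
```

```bash
python3 - <<'E'
from h import *
f=np.load('last_scene.npz');im=f['im']
crop(im,190,180,340,300,5,'c2.png')
g=np.load('last_top.npz')['im']
crop(g,205,125,285,205,7,'c3.png')
W=cloud('top',np.load('last_top.npz')['d'])
W2=cloud('scene',f['d'])
for W_,b in((W,(245,178,268,202)),(W2,(265,212,286,252))):
  s=W_[b[1]:b[3],b[0]:b[2]].reshape(-1,3)
  s=s[(s[:,0]>.55)&(s[:,0]<.62)&(s[:,1]>.08)&(s[:,1]<.15)]
  for lo in np.arange(.01,.12,.01):
    t=s[(s[:,2]>lo)&(s[:,2]<lo+.01)]
    if len(t):print(round(lo,2),len(t),t.min(0).round(3)[:2],t.max(0).round(3)[:2])
for b in [(214,148,232,168),(228,132,246,152)]:
  s=W[b[1]:b[3],b[0]:b[2]].reshape(-1,3);s=s[s[:,2]>.015];print('blue',s.min(0).round(3),s.max(0).round(3))
b=(168,150,196,178);s=W[b[1]:b[3],b[0]:b[2]].reshape(-1,3);s=s[s[:,2]>.015];print('tub',s.min(0).round(3),s.max(0).round(3))
from scipy.spatial.transform import Rotation as Ro
for azd in (-90,-105,-75,-60,-110,-45):
  for th in (30,40,50):
    a=np.deg2rad(azd);t=np.deg2rad(th)
    z=np.array([np.cos(a)*np.cos(t),np.sin(a)*np.cos(t),-np.sin(t)])
    y=np.array([-np.sin(a),np.cos(a),0])
    for sg in(1,-1):
      yy=y*sg;x=np.cross(yy,z);Q=Ro.from_matrix(np.stack([x,yy,z],1)).as_quat()
      o=[]
      for P in ([.583,.115,.04],[.52,.23,.04]):
        for back in (.006,.1):
          k=r.solve_ik(np.array(P)-z*back,Q); o.append(None if k is None else np.round(k,2).tolist())
      print(azd,th,sg,o[0],[x is not None for x in o])
E
```

```text
0.01 7 [0.572 0.098] [0.591 0.126]
0.02 10 [0.571 0.1  ] [0.582 0.129]
0.03 8 [0.571 0.099] [0.593 0.13 ]
0.04 13 [0.57  0.098] [0.596 0.125]
0.05 25 [0.57  0.099] [0.6   0.133]
0.06 50 [0.572 0.101] [0.602 0.131]
0.07 12 [0.579 0.106] [0.594 0.121]
0.08 14 [0.581 0.11 ] [0.597 0.125]
0.09 12 [0.581 0.11 ] [0.591 0.122]
0.1 1 [0.586 0.116] [0.586 0.116]
0.11 3 [0.586 0.116] [0.59  0.118]
0.01 30 [0.568 0.081] [0.598 0.137]
0.02 34 [0.567 0.08 ] [0.596 0.138]
0.03 32 [0.568 0.082] [0.601 0.135]
0.04 33 [0.566 0.081] [0.6   0.136]
0.05 36 [0.566 0.081] [0.596 0.139]
0.06 46 [0.57  0.103] [0.6   0.136]
0.07 28 [0.574 0.111] [0.596 0.134]
0.08 17 [0.577 0.11 ] [0.594 0.127]
0.09 16 [0.579 0.114] [0.59  0.127]
0.1 3 [0.584 0.118] [0.588 0.122]
0.11 5 [0.583 0.116] [0.588 0.122]
blue [0.669 0.204 0.015] [0.706 0.24  0.119]
blue [0.723 0.161 0.015] [0.758 0.196 0.118]
tub [0.648 0.32  0.016] [0.715 0.383 0.054]
-90 30 1 [0.45, 1.04, 1.27, -0.89, 1.51, 0.84] [True, True, True, True]
-90 30 -1 [0.45, 1.04, 1.27, -0.89, 1.51, -2.3] [True, True, True, True]
-90 40 1 [0.42, 0.96, 1.33, -0.79, 1.
[... 1383 characters left out ...]
-110 30 1 [0.39, 1.14, 1.0, -0.72, 1.79, 0.88] [True, True, True, True]
-110 30 -1 [0.39, 1.14, 1.0, -0.72, 1.79, -2.26] [True, True, True, True]
-110 40 1 [0.36, 1.05, 1.09, -0.62, 1.64, 0.88] [True, True, True, True]
-110 40 -1 [0.36, 1.05, 1.09, -0.62, 1.64, -2.27] [True, True, True, True]
-110 50 1 [0.32, 0.96, 1.19, -0.53, 1.48, 0.85] [True, True, True, True]
-110 50 -1 [0.32, 0.96, 1.19, -0.53, 1.48, -2.29] [True, True, True, True]
-45 30 1 None [False, False, False, False]
-45 30 -1 None [False, False, False, False]
-45 40 1 None [False, False, False, False]
-45 40 -1 None [False, False, False, False]
-45 50 1 None [False, False, False, True]
-45 50 -1 None [False, False, False, True]
```

View pics/c2.png

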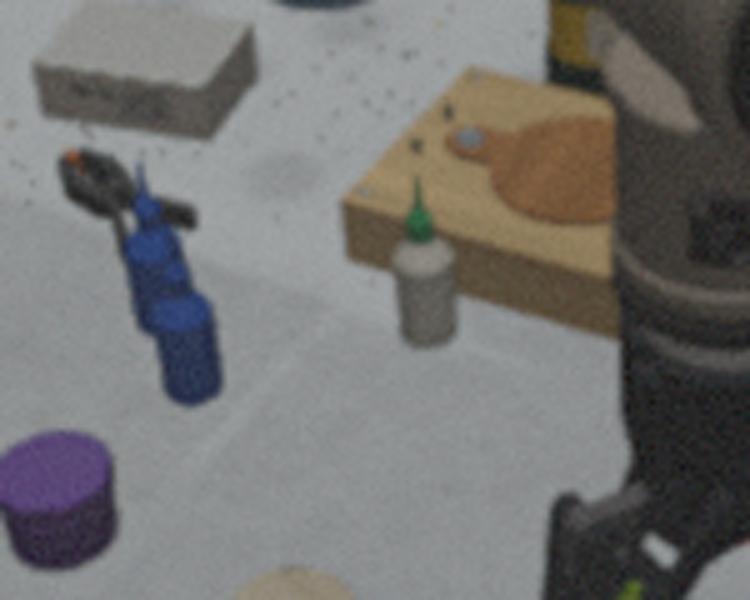

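View pics/c3.png

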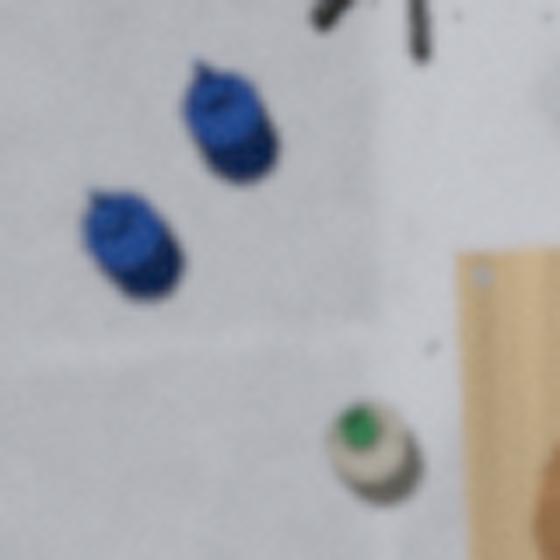

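```bash
cat >> h.py <<'E'
from scipy.spatial.transform import Rotation as Ro
def tilt(azd,th):
    a=np.deg2rad(azd);t=np.deg2rad(th)
    z=np.array([np.cos(a)*np.cos(t),np.sin(a)*np.cos(t),-np.sin(t)]);y=np.array([-np.sin(a),np.cos(a),0])
    return z,Ro.from_matrix(np.stack([np.cross(y,z),y,z],1)).as_quat()
def st(m=''):
    s=r.read_state();print(m,'t',round(float(s['time_s']),2),'p',np.round(s['eef_pos'],4),'F',np.round(s['contact_force'],1),'w',round(float(s['grip_width']),4),'q',np.round(s['joint_positions'],2))
E
python3 - <<'E'
from h import *
print(onz('scene',273.4,216,.12))
z,Q=tilt(-85,40);P=np.array([.587,.117,.036])-z*.006
r.reach(P-z*.22,Q);st()
command_gripper(.062,25);st()
r.move_straight(P-z*.08,speed=.2);st()
im,_=grab('scene');crop(im,190,150,350,280,5,'a1.png')
im,_=grab('top');crop(im,200,130,300,210,8,'a2.png')
E
```

```text
[0.58188513 0.12323729 0.12      ]
 t 1.57 p [0.5715 0.2903 0.182 ] F [-0.9  0.3  0.2] w 0.0854 q [ 0.64  0.92  0.97 -0.72  1.75  0.61]
 t 1.93 p [0.5717 0.2898 0.1817] F [ 0.1 -0.1 -0.7] w 0.0621 q [ 0.64  0.92  0.97 -0.72  1.75  0.61]
 t 2.78 p [0.5817 0.1835 0.0921] F [-0.2 -0.5  0.7] w 0.0617 q [ 0.51  0.92  1.26 -0.78  1.46  0.72]
```

View pics/a1.png

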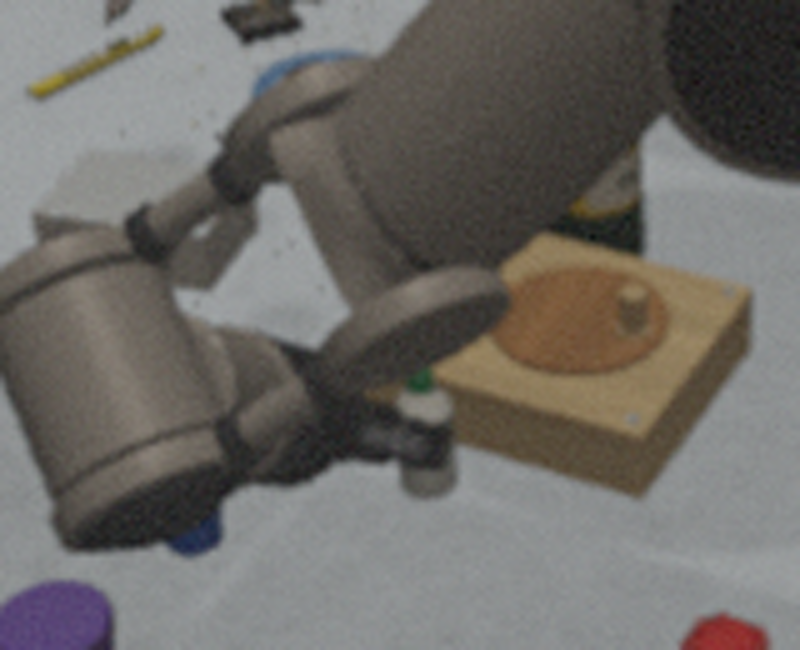

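View pics/a2.png

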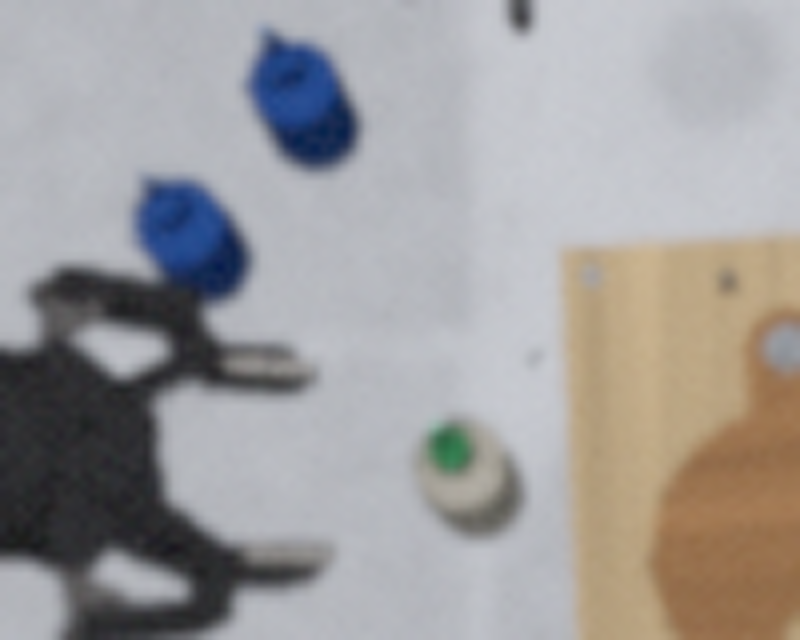

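```bash
python3 - <<'E'
from h import *
z,Q=tilt(-85,40);P=np.array([.587,.117,.036])-z*.006
print(r.move_straight(P,speed=.12,max_force=8));st()
command_gripper(.02,25);st()
im,_=grab('top');crop(im,200,130,300,210,8,'a3.png')
r.move_straight(P+[0,0,.06],speed=.12);st()
im,_=grab('scene');crop(im,190,150,350,280,5,'a4.png')
E
```

```text
False
 t 3.7 p [0.5869 0.1221 0.0403] F [ 0.6 -0.   0.1] w 0.0618 q [ 0.43  0.95  1.37 -0.84  1.32  0.78]
 t 4.05 p [0.587  0.1222 0.0405] F [0.5 1.9 3. ] w 0.0348 q [ 0.43  0.95  1.37 -0.84  1.32  0.78]
 t 4.75 p [0.5863 0.1215 0.0996] F [ 0.7  0.5 -0.4] w 0.0352 q [ 0.43  0.86  1.36 -0.83  1.38  0.7 ]
```

View pics/a3.png

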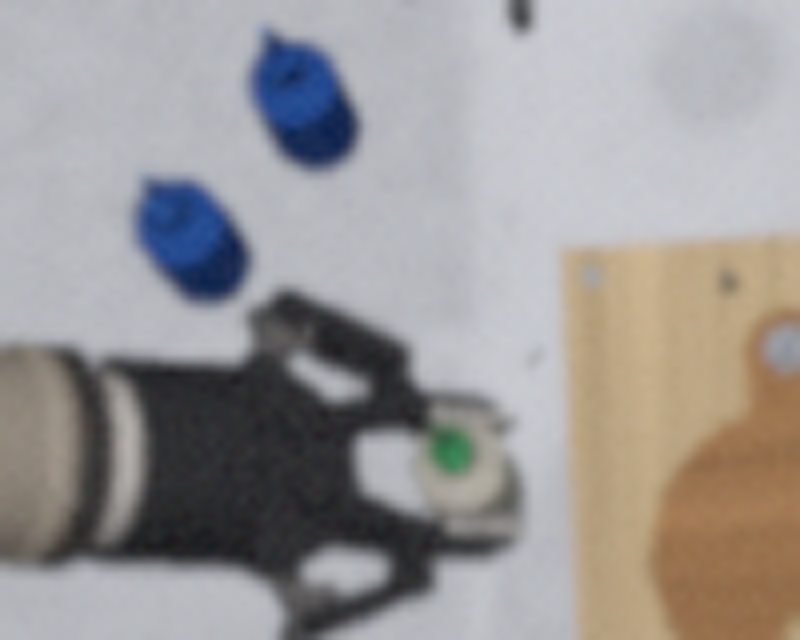

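View pics/a4.png

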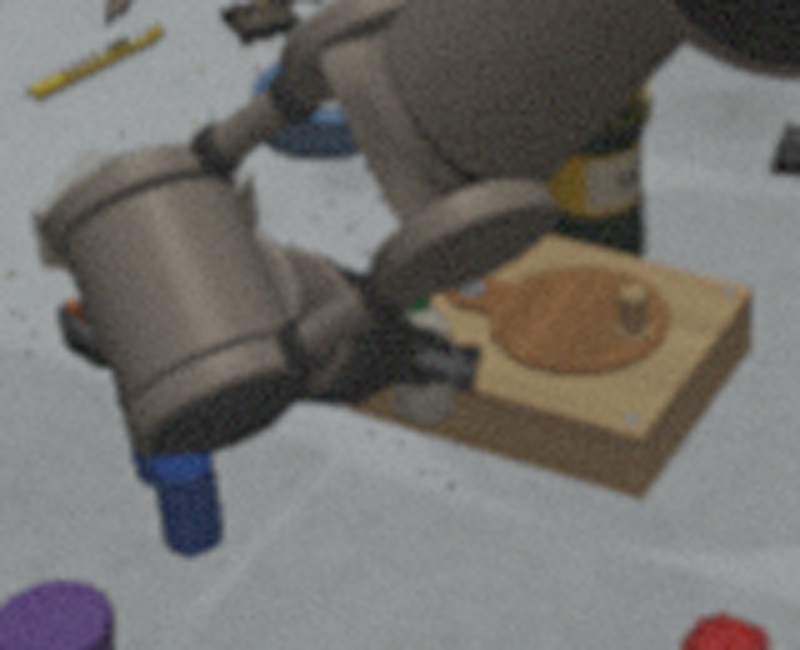

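```bash
python3 - <<'E'
from h import *
z,Q=tilt(-85,40);P=np.array([.587,.117,.036])-z*.006
G=P+[-.067,.118,0]
r.move_straight(G+[0,0,.05],speed=.2);st()
r.move_straight(G+[0,0,.008],speed=.1)
print(r.move_straight(G+[0,0,-.001],speed=.03,max_force=5));st()
command_gripper(.062);st()
r.move_straight(G-z*.13,speed=.25);st()
im,_=grab('scene');crop(im,190,170,350,300,5,'a5.png')
im,_=grab('top');crop(im,160,130,380,290,3.6,'a6.png')
E
```

```text
t 5.63 p [0.52   0.2389 0.0898] F [-0.6 -0.2 -0.7] w 0.0351 q [ 0.63  0.9   1.3  -0.72  1.51  0.81]
True
 t 6.53 p [0.5201 0.2398 0.0403] F [1.4 0.9 3.7] w 0.0354 q [ 0.63  0.97  1.31 -0.72  1.45  0.86]
 t 6.9 p [0.5194 0.2394 0.0391] F [-0.6 -0.1  0.5] w 0.062 q [ 0.63  0.97  1.31 -0.72  1.45  0.86]
 t 7.58 p [0.5106 0.3381 0.1225] F [-1.1  0.  -0.5] w 0.0617 q [ 0.75  0.97  1.04 -0.66  1.72  0.76]
```

View pics/a5.png

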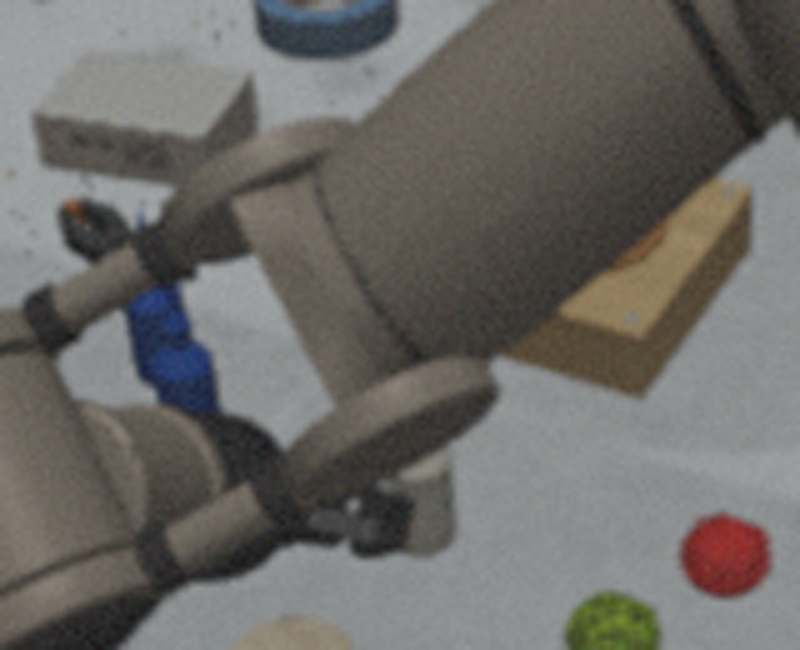

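View pics/a6.png

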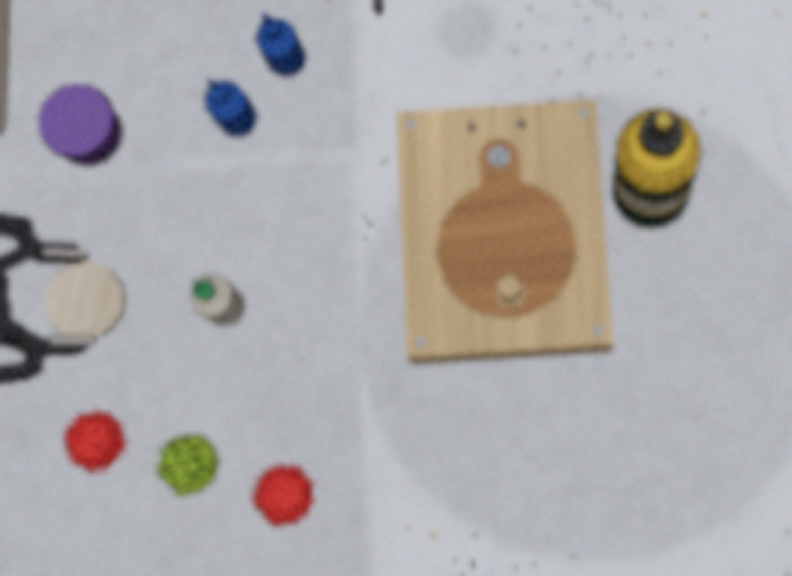

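```bash
cat >> h.py <<'E'
PIV=np.array([.6284,-.0075]);YAW=.012
def kpose(a,z=.087,R=.116,flip=0):
    p=YAW+np.pi+a
    return np.array([PIV[0]+R*np.cos(p),PIV[1]+R*np.sin(p),z]),down(p-np.pi/2+flip*np.pi)
E
python3 - <<'E'
from h import *
for fl in(0,1):
  for a in(.037,-.85,-1.72):
    P,Q=kpose(a,flip=fl);k=r.solve_ik(P,Q);print(fl,a,P.round(3),None if k is None else np.round(k,2))
z,Q=tilt(-85,40);P=r.read_state()['eef_pos']
r.move_straight(P+[-.02,0.0,.1],speed=.25);st()
E
```

```text
0 0.037 [ 0.513 -0.013  0.087] [-0.18  0.52  1.77 -0.    0.85 -1.8 ]
0 -0.85 [0.551 0.079 0.087] [ 0.    0.59  1.65 -0.    0.91 -0.73]
0 -1.72 [0.644 0.107 0.087] [ 0.05  0.73  1.34 -0.    1.07  0.19]
1 0.037 [ 0.513 -0.013  0.087] [-0.18  0.52  1.77 -0.    0.85  1.35]
1 -0.85 [0.551 0.079 0.087] [ 0.    0.59  1.65 -0.    0.91  2.41]
1 -1.72 [0.644 0.107 0.087] [ 0.05  0.73  1.34 -0.    1.07 -2.96]
 t 8.22 p [0.4907 0.3367 0.2221] F [ 0.9 -0.2 -0.4] w 0.0619 q [ 0.76  0.84  1.03 -0.67  1.85  0.68]
```

```bash
python3 - <<'E'
from h import *
P,Q=kpose(.037,z=.2)
r.reach(P,Q);st()
command_gripper(.038,20)
r.move_straight(P-[0,0,.07],speed=.2);st()
im,_=grab('top');crop(im,250,140,360,240,7,'b1.png')
im,_=grab('scene');crop(im,240,150,380,260,5,'b2.png')
E
```

```text
t 10.35 p [ 0.5126 -0.0129  0.1997] F [ 0.1 -0.8 -0.1] w 0.0618 q [-0.17  0.37  1.64 -0.    1.12 -1.79]
 t 11.21 p [ 0.5128 -0.0132  0.1304] F [-0.2  0.2  1.1] w 0.0376 q [-0.18  0.46  1.73 -0.    0.95 -1.8 ]
```

View pics/b1.png

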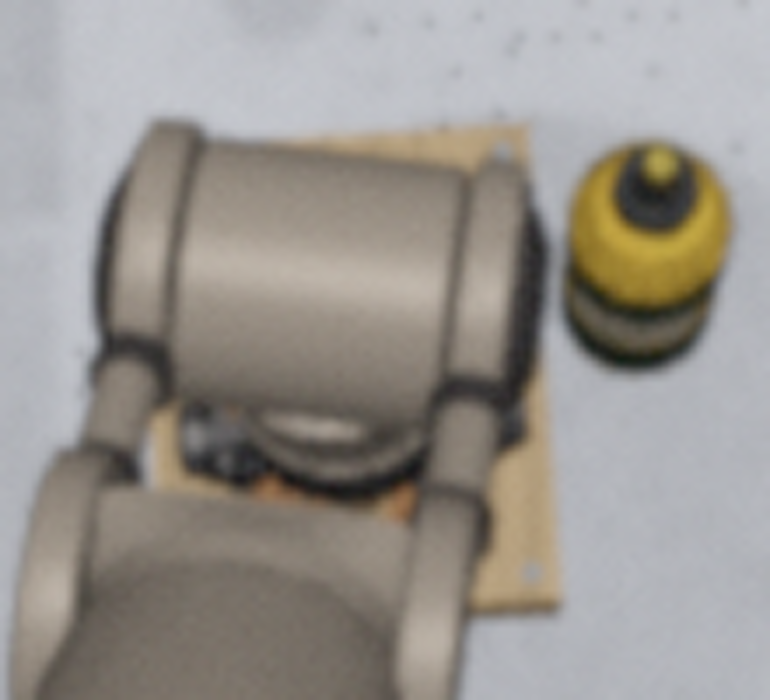

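View pics/b2.png

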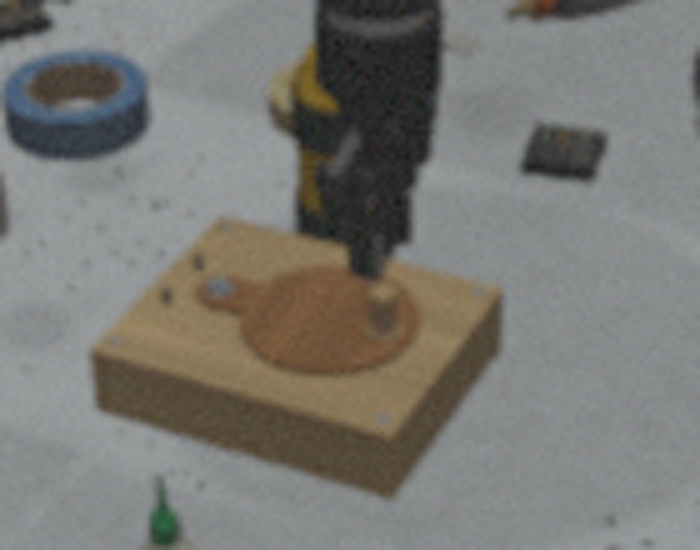

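```bash
python3 - <<'E'
from h import *
d=np.load('last_top.npz')['d'];W=cloud('top',d)
s=W[160:205,260:330].reshape(-1,3);s=s[s[:,2]>.2];print(s.min(0).round(3),s.max(0).round(3))
P,Q=kpose(.037,z=.087)
print(r.move_straight(P,speed=.1,max_force=6));st()
command_gripper(.024,20);st()
im,_=grab('scene');crop(im,240,150,380,260,5,'b3.png')
E
```

```text
[ 0.445 -0.085  0.2  ] [0.561 0.056 0.518]
False
 t 11.89 p [ 0.5129 -0.0132  0.0875] F [ 0.8  0.1 -0.1] w 0.0379 q [-0.18  0.52  1.77  0.    0.85 -1.8 ]
 t 12.18 p [ 0.5128 -0.0132  0.0875] F [0.1 0.2 0.8] w 0.024 q [-0.18  0.52  1.77  0.    0.85 -1.8 ]
```

View pics/b3.png

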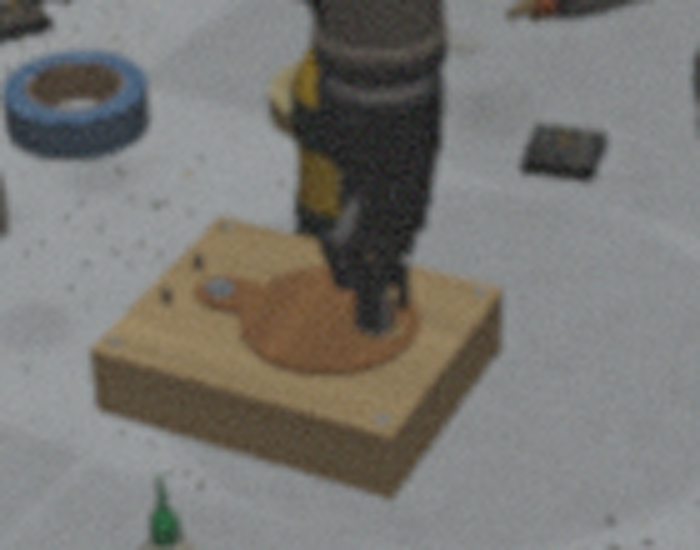

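Knob is caged between the pads. Swivel it open.

```bash
python3 - <<'E'
from h import *
for a in np.linspace(.037,-1.73,8)[1:]:
    P,Q=kpose(a)
    h=r.move_straight(P,Q,speed=.1,max_force=20);s=r.read_state();print(round(a,2),h,np.round(s['contact_force'],1),round(float(s['time_s']),2))
    if h:break
im,_=grab('top');crop(im,230,130,360,240,6,'b4.png')
im,_=grab('scene');crop(im,240,150,380,260,5,'b5.png')
E
```

```text
-0.22 False [ 0.  -0.1  0.6] 12.68
-0.47 False [-0.1  0.5  0. ] 13.12
-0.72 False [ 0.  -0.8  0.2] 13.56
-0.97 False [ 0.  -0.   0.4] 14.0
-1.23 False [ 0.1 -0.8 -0.6] 14.44
-1.48 False [ 0.2 -0.1 -0.1] 14.88
-1.73 False [-0.5 -0.2 -1. ] 15.32
```

View pics/b4.png

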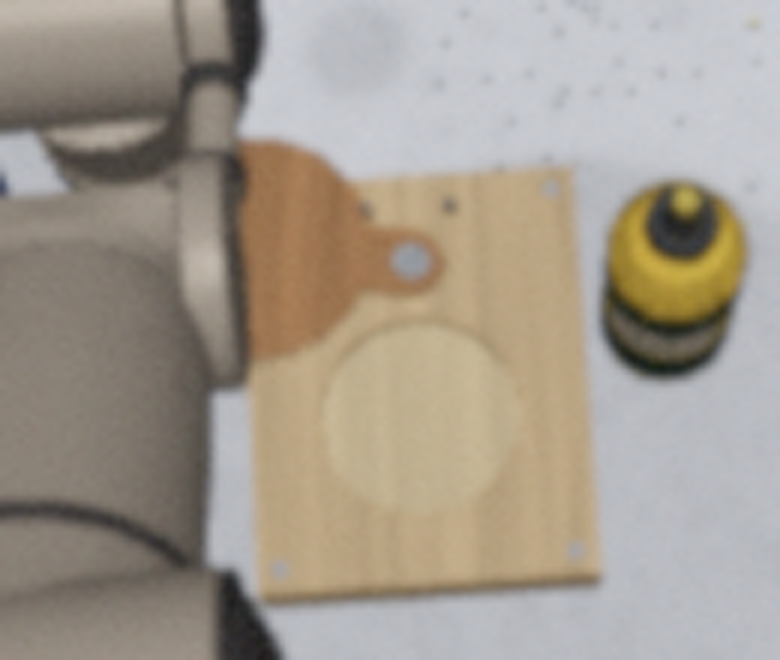

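View pics/b5.png

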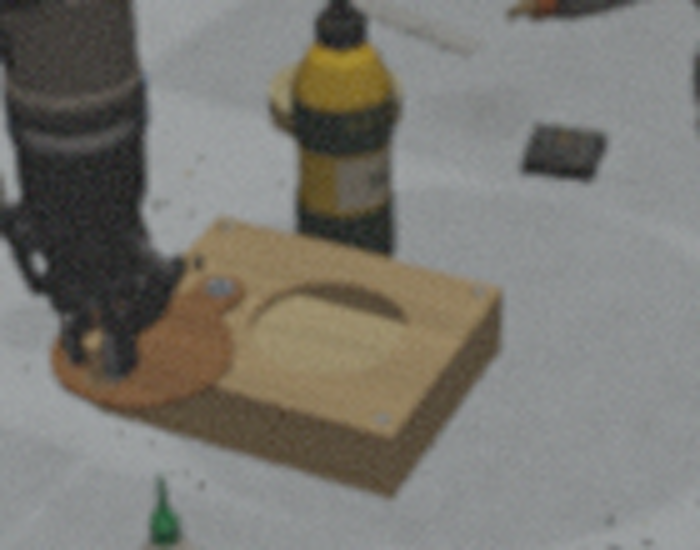

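```bash
python3 - <<'E'
from h import *
u,v=230+423.5/6-.5,130+418.5/6-.5;print('port',onz('top',u,v,.05).round(4), 'model',(PIV-.078*np.array([np.cos(YAW),np.sin(YAW)])).round(4))
command_gripper(.040)
P=r.read_state()['eef_pos']
r.move_straight(P+[0,0,.1],speed=.25)
Q=down(.3);M=np.array([.388,.263,.030])
k0=r.solve_ik(M,down(.3));k1=r.solve_ik(M,down(.3-np.pi));print(k0.round(2),k1.round(2))
if abs(k1[5])<abs(k0[5]):Q=down(.3-np.pi)
r.reach(M+[0,0,.17],Q);st()
command_gripper(.072,25)
r.move_straight(M+[0,0,.045],speed=.25);st()
im,_=grab('scene');crop(im,220,200,380,330,5,'d1.png')
E
```

```text
port [ 0.5494 -0.0097  0.05  ] model [ 0.5504 -0.0084]
[ 0.43  0.57  1.93 -0.    0.64  0.13] [ 0.43  0.57  1.93 -0.    0.64 -3.01]
 t 17.43 p [0.3891 0.2629 0.1999] F [ 0.8 -0.9 -0.1] w 0.0399 q [ 0.43  0.3   1.76 -0.    1.08  0.13]
 t 18.49 p [0.3886 0.2633 0.0756] F [ 0.6  0.8 -0.2] w 0.0722 q [ 0.43  0.48  1.9  -0.    0.76  0.13]
```

View pics/d1.png

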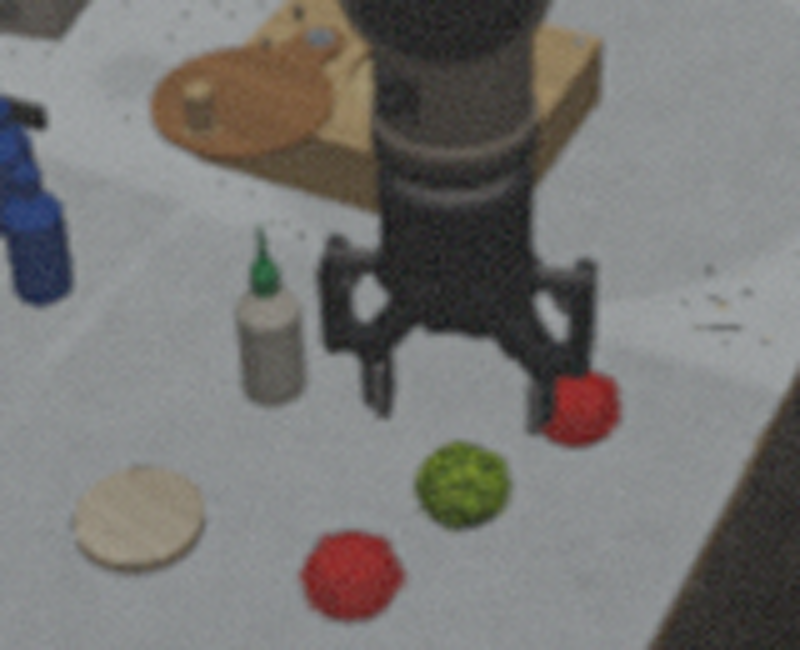

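```bash
python3 - <<'E'
from h import *
M=np.array([.388,.263,.030])
print(r.move_straight(M,speed=.12,max_force=8));st()
command_gripper(.02,25);st()
r.move_straight(M+[0,0,.05],speed=.12);st()
im,_=grab('scene');crop(im,220,200,380,330,5,'d2.png')
E
```

```text
False
 t 19.07 p [0.3885 0.2632 0.0308] F [-0.9  0.3  0.7] w 0.072 q [0.43 0.57 1.93 0.   0.65 0.13]
 t 19.44 p [0.3886 0.2633 0.0312] F [-0.4 -0.4  7.4] w 0.0448 q [ 0.43  0.56  1.93 -0.    0.64  0.13]
 t 20.01 p [0.3879 0.2629 0.08  ] F [-0.2 -0.2 -0.1] w 0.0442 q [ 0.43  0.47  1.9  -0.    0.77  0.13]
```

View pics/d2.png

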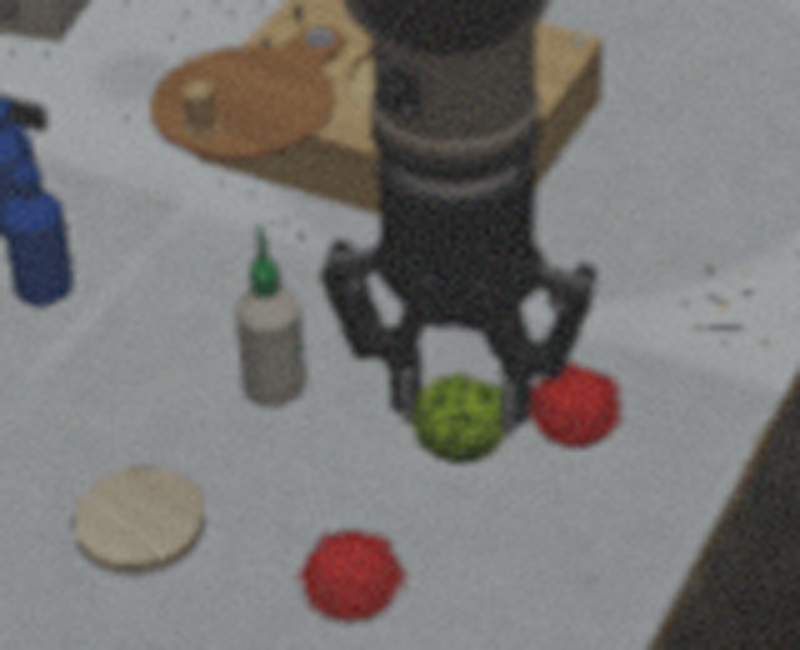

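```bash
python3 - <<'E'
from h import *
M=np.array([.388,.263,.030])
r.move_straight(M+[0,0,.19],speed=.25)
T=np.array([.5499,-.009,.040])
r.reach(T+[0,0,.16],down(0));st()
r.move_straight(T+[0,0,.06],speed=.2);st()
im,_=grab('scene');crop(im,240,130,400,260,5,'e1.png')
E
```

```text
t 21.98 p [ 0.5495 -0.0079  0.1996] F [0.3 0.8 0.1] w 0.0443 q [-0.15  0.44  1.54  0.    1.16 -0.16]
 t 22.62 p [ 0.5504 -0.0084  0.1009] F [ 0.8 -0.1  0.6] w 0.0443 q [-0.15  0.56  1.65  0.    0.93 -0.16]
```

View pics/e1.png

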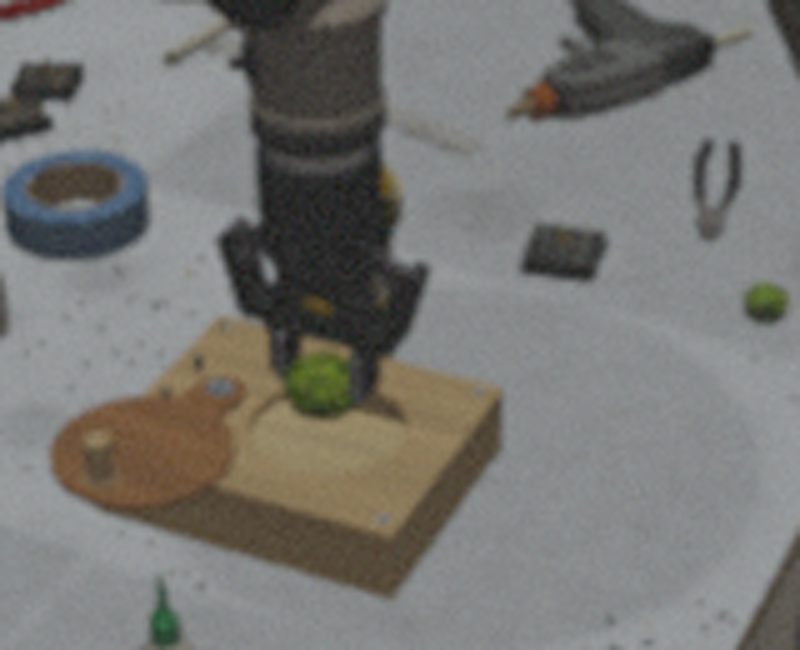

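```bash
python3 - <<'E'
from h import *
T=np.array([.5499,-.009,.042])
print(r.move_straight(T,speed=.08,max_force=6));st()
command_gripper(.058);st()
print(r.move_straight(T+[0,0,.03],speed=.08,max_force=10));st()
r.move_straight(T+[0,0,.16],speed=.25)
P,Q=kpose(-1.70,z=.19)
r.reach(P,Q);st()
im,_=grab('top');crop(im,230,130,360,240,6,'e2.png')
im,_=grab('scene');crop(im,240,130,400,260,5,'e3.png')
E
```

```text
False
 t 23.55 p [ 0.5502 -0.0091  0.0423] F [1.1 0.4 0.3] w 0.0444 q [-0.16  0.64  1.69  0.    0.8  -0.16]
 t 23.83 p [ 0.5502 -0.009   0.0424] F [-0.2  0.  -0. ] w 0.0578 q [-0.16  0.64  1.69  0.    0.8  -0.16]
False
 t 24.36 p [ 0.55   -0.009   0.0723] F [0.1 0.1 0.1] w 0.058 q [-0.16  0.6   1.68  0.    0.87 -0.16]
 t 25.68 p [0.6411 0.1079 0.1875] F [-0.4  0.2  1.1] w 0.0581 q [ 0.05  0.63  1.24 -0.    1.28  0.17]
```

View pics/e2.png

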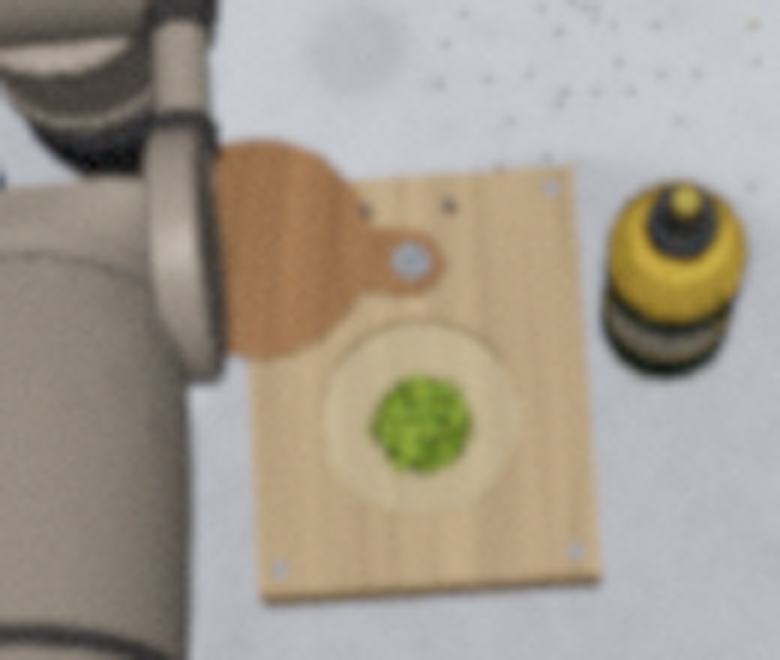

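View pics/e3.png

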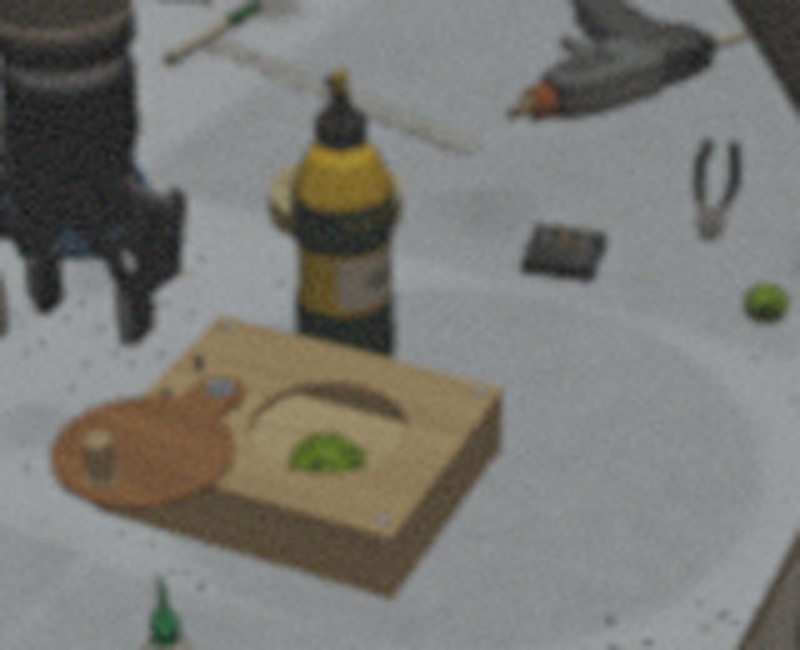

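```bash
python3 - <<'E'
from h import *
print(onz('scene',240+98.5/5-.5,130+437.5/5-.5,.086).round(4),kpose(-1.70)[0])
command_gripper(.042,20)
P,Q=kpose(-1.70)
print(r.move_straight(P+[0,0,.02],Q,speed=.2),r.move_straight(P,Q,speed=.06,max_force=6));st()
command_gripper(.024);st()
for a in np.linspace(-1.70,.024,8)[1:]:
    P,Q=kpose(a)
    h=r.move_straight(P,Q,speed=.1,max_force=20);s=r.read_state();print(round(a,2),h,np.round(s['contact_force'],1),round(float(s['time_s']),2))
    if h:break
im,_=grab('scene');crop(im,240,130,400,260,5,'f1.png')
E
```

```text
[0.6442 0.1069 0.086 ] [0.64196452 0.10770418 0.087     ]
False False
 t 27.12 p [0.6418 0.1077 0.0867] F [0.6 0.3 0.6] w 0.042 q [ 0.05  0.73  1.35 -0.    1.06  0.17]
 t 27.44 p [0.6421 0.1077 0.0873] F [-0.1 -0.3 -0.3] w 0.0239 q [0.05 0.73 1.35 0.   1.06 0.17]
-1.45 False [0.2 0.8 0.3] 27.88
-1.21 False [ 0.2 -0.2  1.3] 28.31
-0.96 False [-0.1 -0.6 -0.1] 28.74
-0.71 False [ 0.1 -0.4  0.1] 29.18
-0.47 False [ 0.5 -0.   0.2] 29.61
-0.22 False [-0.4 -0.5  0.1] 30.04
0.02 False [ 0.6 -0.5 -0.4] 30.48
```

View pics/f1.png

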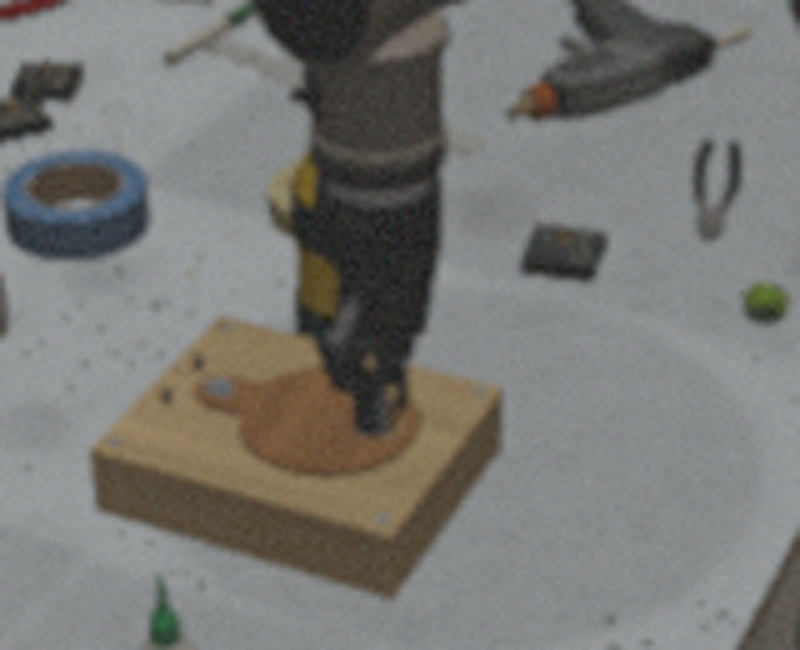

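Cover is back over the port. Release, rise and move clear to check.

```bash
python3 - <<'E'
from h import *
command_gripper(.040)
P=r.read_state()['eef_pos']
r.move_straight(P+[0,0,.16],speed=.2)
r.movej([0.966,0.342,1.524,0,1.275,-.146]);st()
im,d=grab('top');crop(im,160,130,380,290,3.6,'g1.png');crop(im,260,150,340,235,7,'g3.png')
im,_=grab('scene');save(im,'g2.png')
E
```

```text
t 33.78 p [0.2332 0.4705 0.2562] F [-0.3  0.9  0.5] w 0.0395 q [ 0.96  0.34  1.52 -0.    1.27 -0.15]
```

View pics/g1.png

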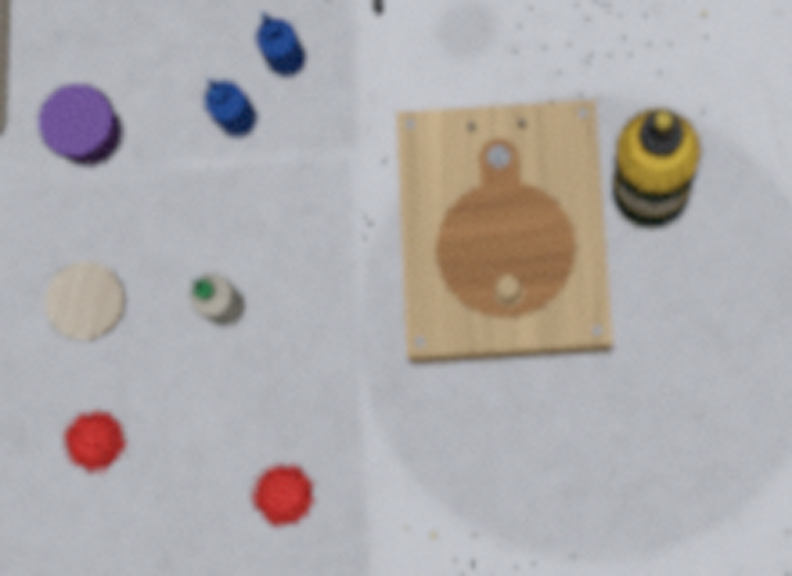

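View pics/g3.png

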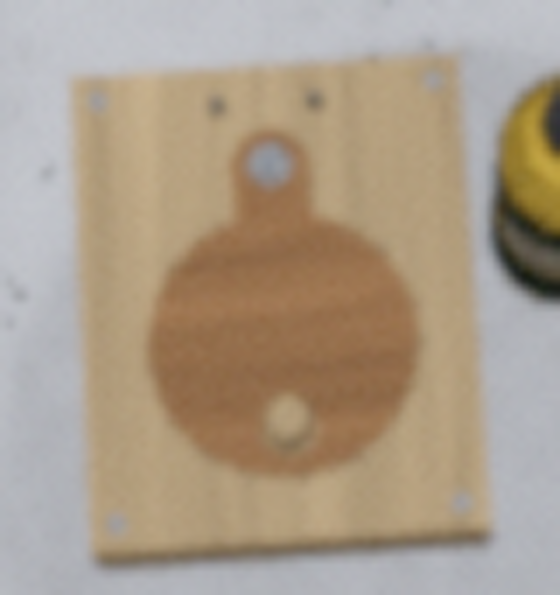

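View pics/g2.png

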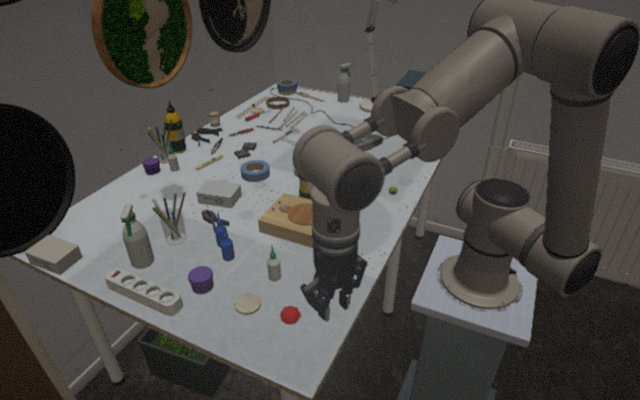

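Cover is centred on the port, the dropper stands upright, and nothing else has moved in the pictures.

```bash
python3 -c "
from h import *
r.finish_job();st()"
```

```text
the job is handed in; nothing more can be done
the job is handed in; nothing more can be done
```

The larger green moss cushion is in the keeping box with the cover swivelled back over the port, and I handed the job in at about 34 s on the robot's clock.

- **What I did:** I lifted the dropper bottle from beside the box and stood it upright on clear bench at about (0.52, 0.235). I swivelled the cover to about -1.7 rad on the dropper's side, set the cushion through the port onto the box floor, then swivelled the cover back to about 0.
- **Last checks:** The final pictures show the cover centred on the port and the dropper upright. The glue bottle, both red and both blue look-alikes, and the other bystanders in view look unmoved. The cushion was seen lying on the box floor before I closed the cover.
- **Forces:** The highest tool force I read was about 7 N, while closing the fingers on the cushion, possibly a fingertip touching the bench. The cover swings showed no contact force worth noting, and no check failed or disagreed.

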